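Release the press ratchet and push its lever down

TASK

A small cowbell stands in the bench lever press, whose raised lever is locked by a ratchet pawl. With a fingertip, press the pawl's thumb tab all the way down so that the pawl is free of the teeth, and then push the lever's end plate down, past its teeth, to the lever's lower stop. Leave the lever down and the pawl free, grasp nothing, and do not disturb the other bells, the tray or the hammer.

Things in the scene. Friction and masses are not known exactly. Their poses are not given: they have to be found in the camera images.
- press: The lever press, fixed to the bench: grey base plate 240 x 130 x 20 mm with two upright cheeks (to 262 mm high) and a small fixed cowbell on its anvil. Origin: centre of the underside of the base, on the bench. Its -x axis points to the side where the lever sticks out, +x to the pawl tab's side, z up. It is turned differently each time.
- lever_hinge (a point): Lever's hinge line (along the press's y axis), a fixed point 20 mm to press +x of the origin and 200 mm up. A toothed wheel of 50 mm radius turns with the lever there.
- lever_pad (a point): Centre of the upper face of the lever's black end plate, where to push. The plate is 52 mm along the lever, 42 mm wide, 10 mm thick; its centre is 155 mm from the hinge, and this point lies 8 mm above the lever's centre line (square to it). It moves with the lever.
- lever (a joint): Lever angle, rad. 0 = fully raised (the lever rises 0.75 rad above level towards press -x), growing as it goes down; lower stop at 0.95 (0.20 rad below level). It starts between 0 and 0.09 and, while the pawl is engaged, jams on a tooth near 0.12. With the pawl free it needs about 3 to 6 N straight down on the plate; stiff enough that it stays where it is left. A ram below it comes down on the bell's loop with it.
- pawl_tab (a point): Centre of the upper face of the pawl's steel thumb tab, 34 mm (press x) x 40 mm (press y) x 6 mm, on the far side of the hinge from the lever, about 265 mm above the bench. It is 58 mm to press +x of the pawl's pivot and 25 mm above it (the pivot is 82 mm to press +x of the press's origin and 240 mm up), and moves with the pawl.
- pawl (a joint): Pawl angle, rad. 0 = hook fully in the teeth; grows as the tab is pressed down; clear of the teeth from about 0.12, stop at 0.28 (the tab has then gone down some 17 mm). Pressing takes about 3 N (up to 8 N if the lever leans on it); there is no spring, so it stays where it is left.
- bell_large: Loose dark steel cowbell standing mouth down, 44 x 59 mm at the mouth, 114 mm high with its loop. Bystander. Origin: centre of its underside.
- bell_small: Loose dark steel cowbell standing mouth down, 32 x 43 mm at the mouth, 84 mm high with its loop. Bystander. Origin: centre of its underside.
- tray: Loose open cardboard tray with rivets, 100 x 140 x 45 mm. Bystander. Origin: centre of its underside.
- hammer: Hammer lying flat on the bench, under 60 mm high. Bystander. Origin: on its underside; the handle points to its -x.

How it is judged (in metres and radians):
On the way, in this order (a step that is already met when the one before it is completed fails the run):
1. the pawl is pressed free of the teeth (joint above 0.18) while the lever is still up (joint below 0.3) (value of joint pawl above 0.18 rad and value of joint lever below 0.3 rad), for 0.2 s.
2. the lever is pushed down to its stop (joint above 0.90) (value of joint lever above 0.9 rad), for 0.2 s.
At the end, for the whole second after the job is handed in: Lever down at its stop (joint above 0.90 of 0.95 rad) and at rest, pawl still free (joint above 0.15 rad), both loose bells, the tray and the hammer within 30 mm of where they started (value of joint lever above 0.9 rad and value of joint pawl above 0.15 rad and velocity of joint lever between -0.05 and 0.05 rad/s and distance of each of bell_large, bell_small, tray, hammer from where it was at the start of the episode below 0.03 m); the robot touches nothing.
It fails at once if the bell large is moved by more than 30 mm, lifted or carried (distance of bell_large from where it was at the start of the episode above 0.03 m).
It fails at once if the bell small is moved by more than 30 mm, lifted or carried (distance of bell_small from where it was at the start of the episode above 0.03 m).
It fails at once if the tray is moved by more than 30 mm, lifted or carried (distance of tray from where it was at the start of the episode above 0.03 m).
It fails at once if the hammer is moved by more than 30 mm, lifted or carried (distance of hammer from where it was at the start of the episode above 0.03 m).
It fails at once if a loose bell is tipped over (angle between any of bell_large, bell_small's own z axis and vertical above 0.5 rad).
It also fails if it takes over 48 s, if anything falls off the work surface, if the arm or the gripper's body presses on something with over 40 N, if the wrist force passes 120 N, or if a joint passes its speed limit or range.

ROBOT

A 7-joint arm with a two-finger parallel gripper is mounted at the origin on the work surface. World frame = base frame: x ahead of the robot, y to its left, z up, the work surface at z = 0. Lengths are in mm, angles in rad, forces in N, time in s.
With the tool pointing down it reaches from about 400 to 875 mm from the base axis. Payload 19.3 kg.
Tool frame: the origin (TCP) lies at the very end of the fingers, on their centre line; the grasp point (between the pads) lies 19 mm behind it (grip_point_offset is the z of the grasp point in the tool frame, in mm); z points along the fingers, x is the direction in which the jaws open and shut, and the axes are right-handed (so a half turn about z gives the same grasp; the last joint's range is limited). The gripper opens to 85 mm and grips with 20 to 120 N. Pads are 22 mm wide; open, the fingers measure 114 mm over their backs; the gripper's body (76 mm by 85 mm) begins 54 mm behind the grasp point. The pads swing forward as they close: fully open they stand 13 mm farther back than shut.
Start: joints at [-1.181, 0.521, -0.036, 1.599, 0.021, 1.021, -0.113], TCP at [277.372, 560.07, 196.591] pointing down, gripper open.
Joint ranges: [-2.91, 2.91], [-0.3, 2.13], [-1.5, 1.42], [0.17, 2.43], [-1.26, 4.41], [0.16, 1.93], [-2.52, 2.52]. Speed limits (rad/s): [1.89, 1.89, 2.39, 2.39, 3.01, 3.01, 3.01].

INTERFACE

Orientations are given as a 3x3 rotation matrix whose columns are the frame's x, y, z axes.
In Python, from workcell import movep, movel, goto_joints, open_gripper, clamp, wait, inverse_kinematics, read_state, camera, PlanningError, finish_job, grip_point_offset gives the robot as it stands. Calls block until the motion is done:
- movep(position, orientation): joint-space move of the TCP to a pose.
- movel(position, frame=None, max_speed=150, guard=None): straight line of the TCP; frame=None keeps the orientation; max_speed is the mean speed in mm/s. With guard (N) it stops when the force on the tool has changed by that much, and returns True; else False.
- goto_joints(angles): joint-space move.
- open_gripper() and clamp(): open the fingers fully, or close them until they stop; the grip force is fixed at half the most.
- wait(seconds).
- inverse_kinematics(position, orientation): joint angles nearest the present ones, or None.
- read_state(): the state.
- camera(name): name is "scene" or "top" or "wrist"; returns a dict with "image" (384x512x3 uint8, blue, green, red), "range_z" (384x512 float32, mm along the optical axis (not along the pixel's ray), 0 where there is no reading), "fx", "fy", "cx", "cy" (pixels), "cam_to_world" (4x4, takes a point from camera to world coordinates). Camera axes: x right, y up, looking along -z (the intrinsics and any distortion apply to the point x, -y, -z); pixel columns grow to the right and rows downward; lengths in mm; the calibration is good to about 2 mm. A picture is of the moment at which its call begins.
A pose or a line that the arm cannot do raises PlanningError and nothing moves.
- finish_job(): hands the job in, once; it reports no verdict.
The state is a dict: "time": time; "qpos": joint angles; "qvel": joint speeds; "joint_efforts": joint torques, N m; "eef_pos": TCP position; "tool_rot": TCP orientation; "ft_force": force on the tool from outside, world axes, zero at the start; "torque": the same for the moment, N m; "finger_gap": finger opening in mm.
Only numpy, scipy, OpenCV 4.12 (cv2) and the standard library are available. Lean on these libraries where they do the work, as an engineer would, in place of code of your own. Each camera call takes 0.05 s, during which the arm holds its last target. There are 200 camera calls.

## Working session

There is one attempt and no reset: what is moved stays moved. The work goes in short steps, each a Python script; the robot and the scene stay as the last script left them, time stands still between calls to the robot, and variables do not carry over. Pictures are saved under pics/ and viewed, on a budget of 10 in all, crops included, one or two more only if the job needs it, and the job is handed in when it is done.

```bash
mkdir -p pics; cat > h.py <<'E'
import numpy as np, cv2
from workcell import *
def world(c):
    z=c["range_z"].astype(float); v,u=np.mgrid[:z.shape[0],:z.shape[1]]
    P=np.stack([(u-c["cx"])/c["fx"]*z,-(v-c["cy"])/c["fy"]*z,-z,np.ones_like(z)],-1)
    W=(P@np.array(c["cam_to_world"]).T)[...,:3]; W[z<=0]=np.nan; return W
E
python3 - <<'E'
from h import *
a=camera("scene");b=camera("top")
np.savez("c.npz",s=world(a),t=world(b))
np.set_printoptions(precision=2,suppress=True)
print(a["cam_to_world"],b["cam_to_world"],[k for k in a])
cv2.imwrite("pics/s.png",a["image"]);cv2.imwrite("pics/t.png",b["image"])
print(read_state()["tool_rot"])
W=world(b)
print("valid",np.isfinite(W[...,0]).mean())
E
```

```text
[[  -0.82   -0.34    0.46 1076.79]
 [   0.57   -0.5     0.65  843.5 ]
 [   0.01    0.8     0.61  968.91]
 [   0.      0.      0.      1.  ]] [[   0.01    0.99   -0.1   366.8 ]
 [  -1.      0.01    0.     13.06]
 [   0.      0.1     0.99 1541.72]
 [   0.      0.      0.      1.  ]] ['image', 'range_z', 'fx', 'fy', 'cx', 'cy', 'cam_to_world']
[[ 0.44  0.9  -0.  ]
 [ 0.9  -0.44 -0.  ]
 [-0.    0.   -1.  ]]
valid 0.9959208170572916
```

View pics/s.png

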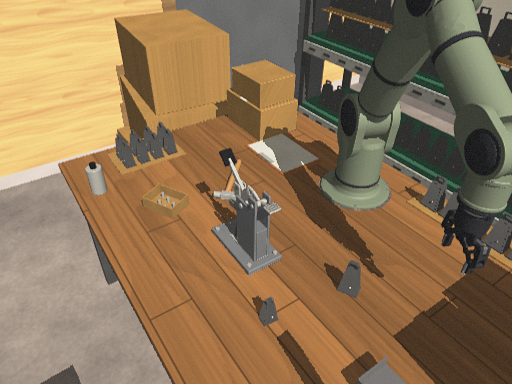

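View pics/t.png

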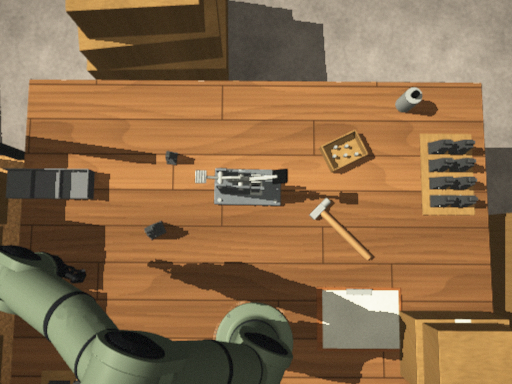

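Scene: press at about (248,235), black lever plate at (227,157) and tab at (272,208). Top: plate at (281,176), ribbed tab at (201,176), base at (215-283, 170-206), loose bells at (172,158) and (154,230), hammer right of the press. Next I'll measure the press pose from depth.

```bash
python3 - <<'E'
from h import *
np.set_printoptions(precision=1,suppress=True)
d=np.load("c.npz");T=d["t"];S=d["s"]
it=cv2.imread("pics/t.png").astype(int);is_=cv2.imread("pics/s.png").astype(int)
def box(W,u0,u1,v0,v1): m=np.zeros(W.shape[:2],bool);m[v0:v1,u0:u1]=1;return m
# base from top: z 12..28
for n,W,b in(("t",T,(205,295,160,215)),("s",S,(205,290,140,280))):
    M=box(W,*b); z=W[...,2]
    p=W[M&(z>13)&(z<27)]; r=cv2.minAreaRect(p[:,:2].astype(np.float32)); print(n,"base",len(p),r)
    print(cv2.boxPoints(r))
M=box(T,192,210,166,188)&(T[...,2]>200); p=T[M]
print("tab top",len(p),np.median(p,0),p.min(0),p.max(0),cv2.minAreaRect(p[:,:2].astype(np.float32)))
M=box(T,268,295,160,195)&(T[...,2]>200)&(it.sum(2)<130); p=T[M]
print("pad top",len(p),p.mean(0),p.min(0),p.max(0),cv2.minAreaRect(p[:,:2].astype(np.float32)))
M=box(S,215,240,142,170)&(S[...,2]>200)&(is_.sum(2)<130); p=S[M]
print("pad s",len(p),p.mean(0),p.min(0),p.max(0))
M=box(S,262,285,198,216)&(S[...,2]>245)&(S[...,2]<285); p=S[M]
print("tab s",len(p),p.mean(0),p.min(0),p.max(0))
for n,b in(("bs",(160,184,148,168)),("bl",(142,170,218,242)),("tray",(315,375,128,175)),("ham",(305,375,195,262))):
    p=T[box(T,*b)&(T[...,2]>15)];print(n,p.mean(0),p.min(0),p.max(0))
cv2.imwrite("pics/c.png",cv2.resize(cv2.imread("pics/t.png")[155:220,185:300],None,fx=6,fy=6,interpolation=2))
E
```

```text
t base 1093 ((545.6775512695312, 28.664962768554688), (239.8138885498047, 129.69390869140625), 88.8295669555664)
[[478.4 -89.9]
 [608.1 -92.5]
 [613.  147.2]
 [483.3 149.9]]
s base 1367 ((388.58453369140625, -199.12921142578125), (820.855224609375, 254.95138549804688), 53.4520149230957)
[[  41.8 -452.9]
 [ 246.6 -604.8]
 [ 735.4   54.7]
 [ 530.6  206.5]]
tab top 154 [546.8 168.1 264.9] [527.6 141.9 255.1] [565.2 184.4 274.4] ((546.3516845703125, 163.12742614746094), (37.56866455078125, 42.447792053222656), 0.3997087776660919)
pad top 165 [543.5 -71.3 308.9] [523.6 -88.  289.1] [564.2 -48.4 322.8] ((543.8954467773438, -68.23921203613281), (40.64792251586914, 39.59823226928711), 0.022317804396152496)
pad s 89 [548.7 -67.  303.9] [527.2 -89.3 283.6] [568.1 -47.1 318.5]
tab s 176 [548.  158.5 260.8] [521.5 103.9 245. ] [569.7 185.1 268.4]
bs [646.6 301.6  54.4] [630.9 288.   15.8] [667.7 322.4  89.9]
bl [388.  348.2  73.9] [360.7 326.2  15.5] [417.4 376.6 123.6]
tray [ 679.8 -318.5   34.9] [ 602.6 -400.8   15.2] [ 752.6 -232.4   54.5]
ham [ 400.5 -296.4   23.7] [ 290.5 -409.7   15.1] [ 504.  -194.8   36.6]
```

View pics/c.png

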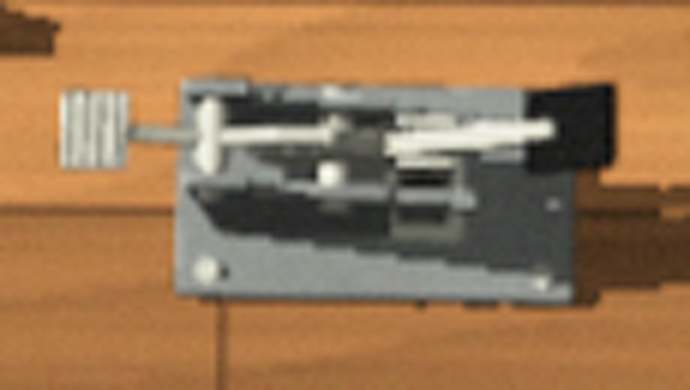

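Press: origin (545.7, 28.7), +x axis ≈ (0.020, 1.000). The tab at z≈265 and the plate at z≈306 both agree with the geometry. Now pressing the pawl.

```bash
cat >> h.py <<'E'
O=np.array([545.7,28.7]);X=np.array([.0204,.9998])
def pt(x,z): return [*(O+x*X),z]
R=np.array([[.9998,.0204,0],[-.0204,.9998,0],[0,0,-1]]).T
R=np.column_stack([[X[1],-X[0],0],np.cross([0,0,-1],[X[1],-X[0],0]),[0,0,-1]])
def st(n): s=read_state();print(n,round(s["time"],2),np.round(s["eef_pos"],1),np.round(s["ft_force"],1),round(s["finger_gap"],1))
E
python3 - <<'E'
from h import *
print(inverse_kinematics(pt(142,380),R),inverse_kinematics(pt(142,380),R@np.diag([-1,-1,1])))
print(inverse_kinematics(pt(-155,170),R))
p=read_state()["eef_pos"]
clamp(); movel([p[0],p[1],380],max_speed=200); st("up")
movep(pt(142,380),R); st("above")
movel(pt(142,285),max_speed=150)
print(movel(pt(142,262),max_speed=40,guard=2)); st("touch")
cv2.imwrite("pics/p1.png",camera("scene")["image"])
E
```

```text
[-0.67991195  0.31847018  0.38094787  1.47909623 -0.11916015  1.36690715
 -0.31260299] [ 0.38646452  0.54653484 -1.26928786  1.42404775  0.51953444  1.54303443
  2.27009081]
[-0.25705388  0.49810196  0.5316348   1.82991806 -0.31485576  0.89801035
  0.39966601]
up 1.93 [277.1 559.4 378.9] [-0.4 -0.6 -1. ] 0.1
above 3.67 [548.2 172.2 379.8] [-0.   0.4  0.3] 0.2
False
touch 5.17 [548.7 170.6 262.1] [-0.9 -0.7  1. ] 0.1
```

```bash
python3 - <<'E'
from h import *
a=cv2.imread("pics/p1.png")[120:285,190:330];cv2.imwrite("pics/p1c.png",cv2.resize(a,None,fx=4,fy=4,interpolation=2))
E
```

```text
(no output)
```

View pics/p1c.png

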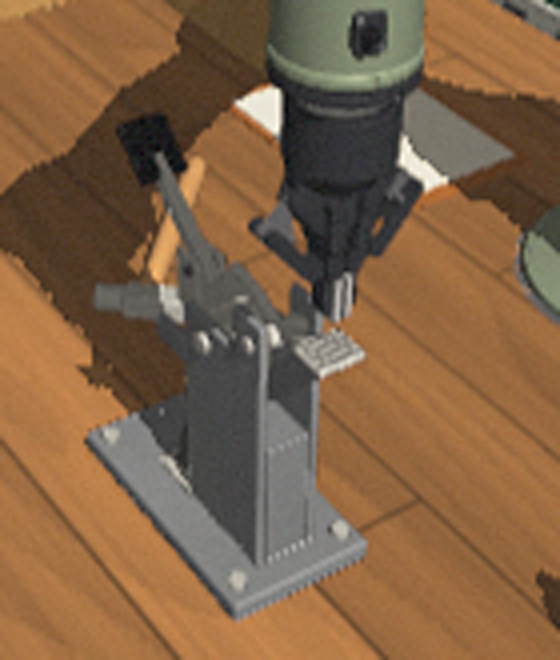

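The fingertip (340,318 in the crop) hovers just above the tab (332,352) and hasn't touched it. I'll go on down under guard.

```bash
python3 - <<'E'
from h import *
st("0")
print(movel(pt(143,240),max_speed=30,guard=12)); st("press")
c=camera("scene");W=world(c);cv2.imwrite("pics/p2.png",cv2.resize(c["image"][120:285,190:330],None,fx=4,fy=4,interpolation=2))
d=np.linalg.norm(W[...,:2]-np.array(pt(142,0)[:2]),axis=-1)
m=(d<30)&(W[...,2]>225)&(W[...,2]<300)
v,u=np.nonzero(m);print(u.min(),u.max(),v.min(),v.max())
for r in range(v.min(),v.max()+1,2):
    q=W[r][m[r]]; 
    if len(q): print(r,len(q),np.round(q.mean(0)),np.round(q[:,2].min()))
E
```

```text
0 5.22 [548.7 170.7 262.2] [-1.  -0.2 -0.3] 0.0
False
press 6.11 [548.7 171.7 240.1] [0.1 0.3 0.6] 0.0
263 281 197 213
197 1 [537. 177. 299.] 299.0
199 5 [550. 176. 297.] 292.0
201 11 [554. 178. 293.] 288.0
203 9 [555. 179. 287.] 284.0
205 14 [551. 168. 271.] 263.0
207 18 [551. 169. 264.] 262.0
209 16 [553. 176. 264.] 257.0
211 9 [562. 181. 263.] 261.0
213 3 [567. 183. 261.] 259.0
```

View pics/p2.png

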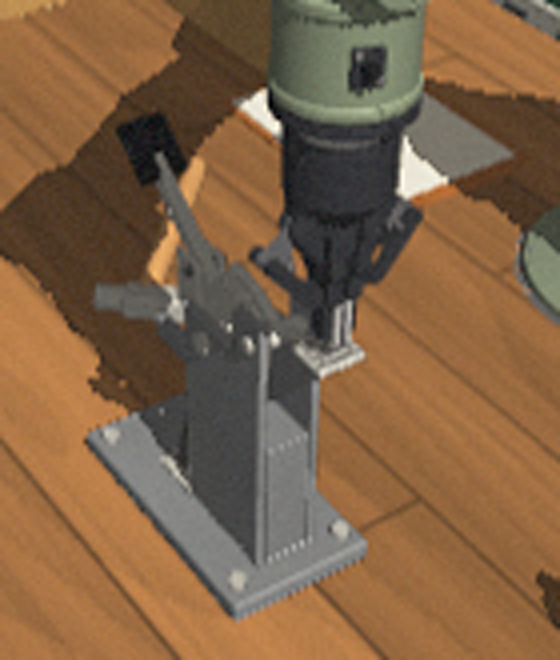

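The tip is only now reaching the tab although the TCP reads 240, so the real fingertip sits about 22 mm above the TCP reading. I'll continue down under guard and allow for that offset.

```bash
python3 - <<'E'
from h import *
st("0")
for z in range(236,204,-4):
    g=movel(pt(144,z),max_speed=25,guard=15); st(g)
    if g: break
wait(.3)
st("end")
c=camera("scene");cv2.imwrite("pics/p3.png",cv2.resize(c["image"][120:285,190:330],None,fx=4,fy=4,interpolation=2))
E
```

```text
0 6.16 [548.7 171.7 240.2] [-0.2 -0.3 -0.4] 0.2
False 6.47 [548.5 172.7 235.8] [-0.1 -0.3 -0.5] -0.4
False 6.78 [548.5 172.6 231.8] [ 0.3 -0.5  0.4] -0.2
False 7.09 [548.5 172.6 227.9] [ 0.4 -0.5  0.5] -0.0
False 7.4 [548.5 172.6 223.8] [-0.2  0.6 -0.3] -0.2
False 7.71 [548.5 172.5 219.8] [0.9 0.4 1.7] 0.1
False 8.02 [548.5 172.5 215.8] [-0.2  1.6  0.7] 0.1
True 8.22 [549.1 172.6 214.8] [-9.  -1.2 22. ] -0.2
end 8.53 [549.1 172.6 214.8] [-8.3 -1.2 21.5] 0.2
```

View pics/p3.png

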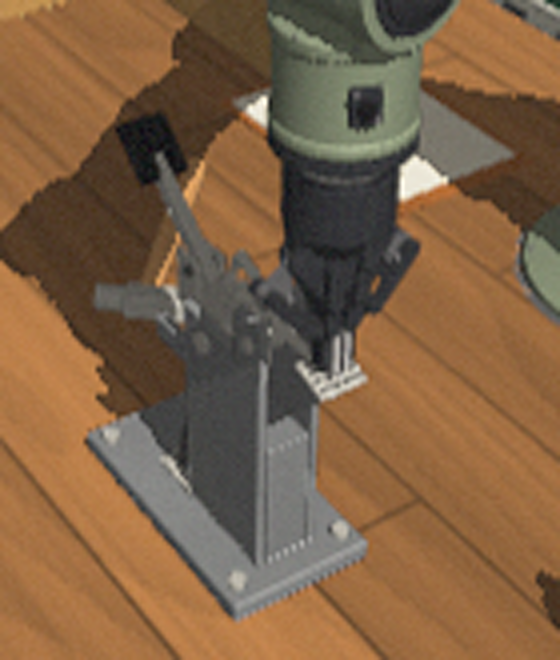

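The tab has clearly dropped: its front corner moved from (335,372) to (322,400), roughly the full travel. I'll retreat and check its tilt from depth.

```bash
python3 - <<'E'
from h import *
movel(pt(144,300),max_speed=120); st("up")
movel(pt(144,400),max_speed=200)
movep(pt(-118,420),R); st("over lever")
c=camera("scene");W=world(c);cv2.imwrite("pics/p4.png",cv2.resize(c["image"][120:285,190:330],None,fx=4,fy=4,interpolation=2))
q=W-np.array([*O,0]);x=q[...,:2]@X;y=q[...,:2]@np.array([X[1],-X[0]]);z=q[...,2]
m=(abs(y)<17)&(x>118)&(x<165)&(z>225)&(z<280)
A=np.c_[x[m],np.ones(m.sum())]
s=np.polyfit(x[m],z[m],1);print("tab",m.sum(),s,np.polyval(s,140),x[m].min(),x[m].max(),"old slope angle",np.arctan(-s[0]))
W=np.load("c.npz")["s"];q=W-np.array([*O,0]);x=q[...,:2]@X;y=q[...,:2]@np.array([X[1],-X[0]]);z=q[...,2]
m=(abs(y)<17)&(x>118)&(x<165)&(z>225)&(z<280)
s=np.polyfit(x[m],z[m],1);print("before",m.sum(),s,np.polyval(s,140))
E
```

```text
up 9.44 [548.3 172.5 299.2] [ 0.4 -0.8  0.3] 0.3
over lever 11.12 [543.6 -87.7 419.5] [0.7 0.5 0.2] -0.0
tab 126 [-2.50630301e-01  2.84150680e+02] 249.0624382337432 119.21535582748876 161.21967929915465 old slope angle 0.2455717997207439
before 105 [-5.47678796e-02  2.71931947e+02] 264.2644433923625
```

View pics/p4.png

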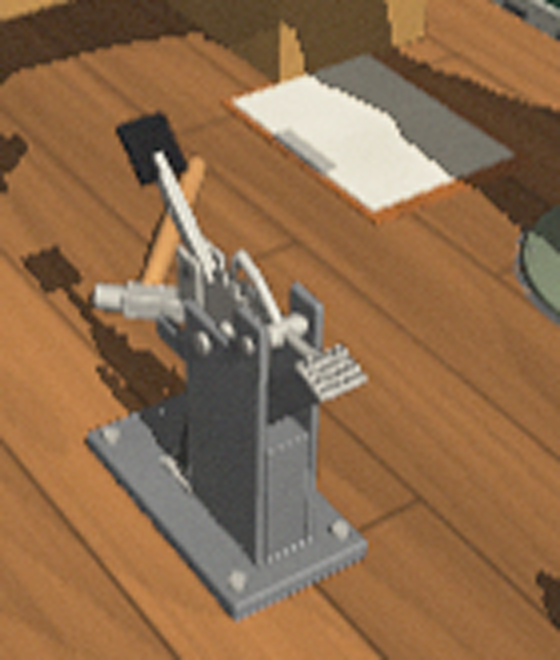

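Pawl at about 0.25 rad (slope and 15 mm drop agree), lever not moved. Before pushing the lever I'll check the true fingertip offset and how far the cheeks reach.

```bash
python3 - <<'E'
from h import *
def loc(W):
    q=W-np.array([*O,0]);return q[...,:2]@X,q[...,:2]@np.array([X[1],-X[0]]),q[...,2]
for k in "ts":
    x,y,z=loc(np.load("c.npz")[k])
    for s in(-1,1):
        m=(y*s>15)&(abs(y)<60)&(abs(x)<120)&(z>235)&(z<268);print(k,s,m.sum(),np.percentile(x[m],[2,50,98]).round(),np.percentile(y[m],[2,98]).round(),z[m].max().round())
c=camera("scene");x,y,z=loc(world(c))
st("")
m=(abs(x+118)<35)&(abs(y)<60)&(z>345)&(z<700)
for a in range(420,500,6):
    k=m&(z>=a)&(z<a+6)
    if k.sum(): print(a,k.sum(),x[k].min().round(),x[k].max().round(),y[k].min().round(),y[k].max().round())
print("lowest",np.sort(z[m])[:5])
cv2.imwrite("pics/p5.png",cv2.resize(c["image"][20:200,150:330],None,fx=4*.8,fy=4*.8))
E
```

```text
t -1 54 [-16.  79.  94.] [-32. -16.] 268.0
t 1 49 [59. 79. 96.] [17. 30.] 267.0
s -1 70 [62. 85. 96.] [-27. -17.] 264.0
s 1 88 [-25.  82.  96.] [16. 32.] 264.0
 11.22 [543.7 -87.5 419.5] [0.3 0.  0.7] -0.0
450 2 -124.0 -108.0 -4.0 7.0
456 9 -111.0 -104.0 -7.0 9.0
462 20 -125.0 -103.0 -13.0 15.0
468 20 -123.0 -103.0 -14.0 16.0
474 21 -123.0 -103.0 -13.0 15.0
480 23 -122.0 -102.0 -15.0 14.0
486 21 -119.0 -102.0 -12.0 16.0
492 16 -112.0 -102.0 -9.0 17.0
498 35 -127.0 -101.0 -29.0 32.0
lowest [455.04559602 455.35287575 457.93792642 458.09126583 458.63612734]
```

View pics/p5.png

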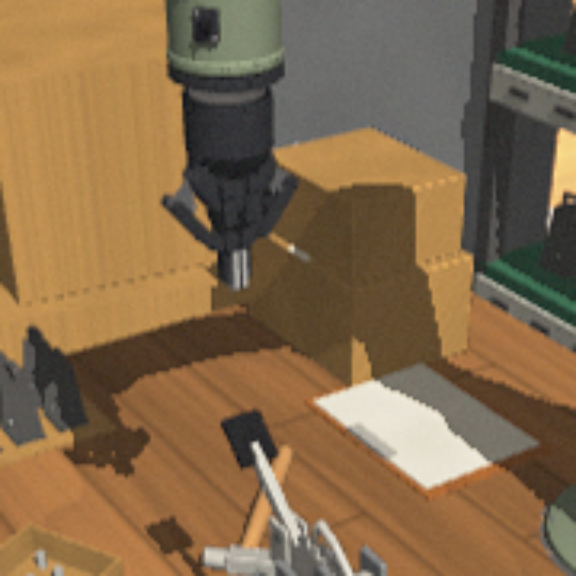

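True fingertip is at z≈453 with TCP reading 419.5, a consistent 34 mm offset. Cheeks end at x≈-25, so there's room. Now following the lever's arc down, guarded.

```bash
python3 - <<'E'
from h import *
def tip(th):
    a=.75-th; off=11*np.clip(a/.3,-1,1)
    return pt(20-155*np.cos(a)+8*np.sin(a)+off, 200+155*np.sin(a)+8*np.cos(a)+(11-abs(off))*abs(np.tan(a))-34)
p=tip(.0); movel([p[0],p[1],p[2]+20],max_speed=120); st("near")
for th in np.arange(.05,.96,.1):
    g=movel(tip(th),max_speed=60,guard=25); st((round(th,2),g))
    if g: break
p=np.array(read_state()["eef_pos"])
if not g: print(movel([p[0],p[1],p[2]-15],max_speed=20,guard=20)); st("stop")
wait(.3)
c=camera("scene");cv2.imwrite("pics/p6.png",cv2.resize(c["image"][120:285,190:330],None,fx=4,fy=4,interpolation=2))
E
```

```text
near 12.44 [544.4 -48.5 298.1] [-1.   0.5 -0.2] 0.0
(np.float64(0.05), False) 13.03 [544.  -53.8 271.9] [-0.7  0.2 -0.1] -0.1
(np.float64(0.15), False) 13.43 [543.5 -64.1 259.8] [-0.2  0.6  0.3] 0.0
(np.float64(0.25), False) 13.84 [543.5 -72.5 247.2] [-0.4  0.7 -0.6] -0.1
(np.float64(0.35), False) 14.25 [543.3 -79.9 233.6] [ 0.3 -0.1 -0.5] 0.1
(np.float64(0.45), False) 14.66 [543.2 -86.  219.3] [-0.3 -0.1 -0.6] -0.2
(np.float64(0.55), False) 15.08 [542.9 -94.7 205. ] [ 0.  -0.2 -0.2] 0.1
(np.float64(0.65), False) 15.51 [ 542.7 -101.4  189.8] [-0.7  0.3 -0.5] 0.1
(np.float64(0.75), False) 15.94 [ 542.6 -106.6  173.7] [ 0.2 -0.8  0.6] -0.3
(np.float64(0.85), False) 16.34 [ 542.6 -110.2  159. ] [-0.3  0.   0.3] -0.2
(np.float64(0.95), False) 16.75 [ 542.6 -112.3  143.6] [-0.6  0.7  0.2] 0.0
True
stop 17.08 [ 543.1 -112.2  142.2] [-4.2  0.4 15.2] -0.1
```

View pics/p6.png

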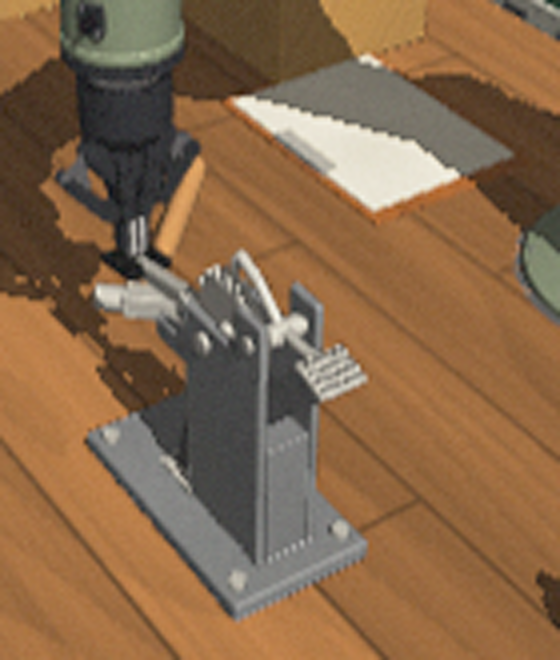

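The plate (125,262) is down and the tip rests on it; the tab is still depressed. Retreating and verifying.

```bash
python3 - <<'E'
from h import *
p=read_state()["eef_pos"]; movel([p[0],p[1],330],max_speed=150); wait(.3); st("up")
c=camera("scene");W=world(c);t=world(camera("top"))
cv2.imwrite("pics/p7.png",cv2.resize(c["image"][120:285,190:330],None,fx=4,fy=4,interpolation=2))
q=W-np.array([*O,0]);x=q[...,:2]@X;y=q[...,:2]@np.array([X[1],-X[0]]);z=q[...,2]
m=(abs(y)<17)&(x>118)&(x<165)&(z>225)&(z<280);print("tab",np.polyfit(x[m],z[m],1))
m=(abs(y)<22)&(x>-185)&(x<-110)&(z>140)&(z<230)&(c["image"].astype(int).sum(2)<150)
print("plate",m.sum(),np.median(x[m]),np.median(z[m]),np.polyfit(x[m],z[m],1),"expected at .95:",20-155*np.cos(.2)-8*np.sin(.2),200-155*np.sin(.2)+8*np.cos(.2))
T=np.load("c.npz")["t"]
for n,b in(("bs",(160,184,148,168)),("bl",(142,170,218,242)),("tray",(315,375,128,175)),("ham",(305,375,195,262))):
    f=lambda W:(lambda p:p[p[:,2]>15].mean(0))(W[b[2]:b[3],b[0]:b[1]].reshape(-1,3));print(n,np.round(f(t)-f(T),1))
E
```

```text
up 19.14 [ 543.  -112.2  329.7] [-0.2  0.4  0.7] 0.3
tab [-2.47638644e-01  2.83484074e+02]
plate 56 -131.82727868872 177.4131595140081 [1.14846174e-01 1.92414146e+02] expected at .95: -133.49967421175293 177.04678634949545
bs [0.4 0.4 0.5]
bl [-0.1  0.1  0.2]
tray [-130.4  156.9  632.6]
ham [-15.9 143.1 588.1]
```

View pics/p7.png

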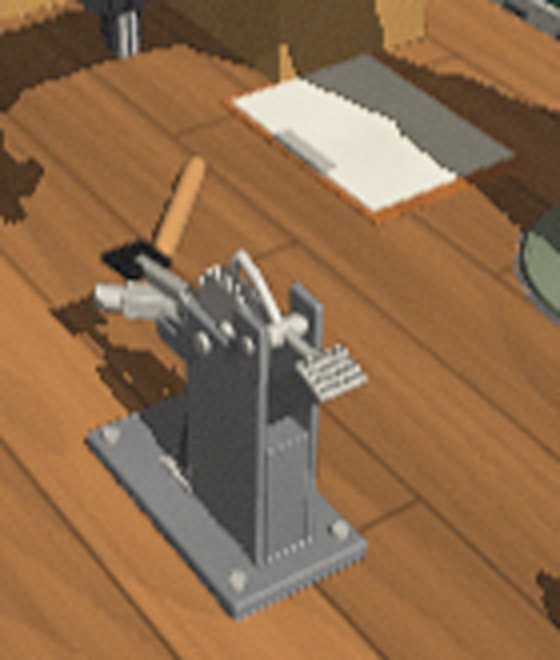

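```bash
python3 -c "
from workcell import *
finish_job()"
```

```text
the job is handed in; nothing more can be done
```

I pressed the pawl tab down to its stop with the closed fingertips, then pushed the lever's end plate along its arc to the lower stop. After that I lifted the tool clear and handed the job in at about 19 s of the 48 s allowed. I got no verdict back.

**Last checks**
- **Pawl:** the tab's slope puts it at about 0.25 rad. It is free of the teeth and did not move while the lever went down.
- **Lever:** the plate is at z ≈ 177.4 mm, against 177.0 expected at 0.95 rad. The guarded push also ended on a firm stop.
- **Bells:** both loose bells are within 1 mm of where they started.
- **Robot:** it was touching nothing, with the tip about 190 mm above the plate.

**Failed or disagreed**
- **Fingertip height:** the real tip is about 34 mm higher than the TCP reading. I measured this by camera before pushing the lever and corrected for it.
- **Light contact forces:** the force sensor showed almost nothing during the light pushes and only registered the hard stops.
- **Plate slope:** it came out at 0.115, against about 0.2 expected. The fit used only 56 pixels, so I relied on the plate height instead.
- **Tray and hammer:** the arm hid them from the top camera, so that displacement check was invalid. The hammer's visible handle looks unmoved in the scene view. I did not re-check the tray, but the tool never went near it.

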